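Wedge the contact plate open for the meter's zero

TASK

Turn the test fixture's turntable clockwise (seen from above) until it is up against its stop. Then slide the orange wedge along the bench, thin end first, under the steel bar at the free end of the contact plate until that bar has just lifted about 4 mm from its rest height, and finish there still holding the wedge in place, wedge flat on the bench, with only the wedge carrying the plate, so that the meter can be zeroed open. Leave the other things on the bench alone.

Things in the scene. Friction and masses are not known exactly. Their poses are not given: they have to be found in the camera images.
- axis (a point): centre of the test fixture's round steel base on the bench (base 170 mm across, 12 mm high), on the vertical turning axis; the fixture is fixed to the bench, its place and yaw vary
- turntable (a joint): angle of the aluminium turntable on that base, rad; grows clockwise seen from above; 0 to 1.571, where it meets its stop; starts between 0 and 0.6; stays where it is left (friction about 0.3 N m)
- post_top (a point): top centre of the black round upright post on the turntable, 16 mm diameter, 115 mm from the turning axis, straight across the axis from the lip; top 92 mm above the bench, 66 mm of it standing free; handy for turning the table
- contact_plate: steel plate (about 0.8 kg) on the turntable, tips up about its rear hinge; origin on the hinge line, 70 mm from the turning axis on the post's side, 36 mm up; x from hinge to lip, z up. Panel 80 mm wide (60 near the lip), top 48 mm above the bench, overhanging the base; at its free end a blue 60 mm wide skirt reaches down to a round steel bar. Rests by its own weight
- lip (a point): middle of the underside of the round steel bar (12 mm diameter, 60 mm long, crosswise) at the plate's free end; 160 mm from the turning axis; 10 mm above the bench when the plate rests
- wedge: loose orange wedge, 0.12 kg; origin on its underside below the centre of the grip block; x points to the thin end, z up. Grip block 30 x 30 mm, 48 mm tall; in front of it a 36 mm wide ramp runs down from about 20 mm high at the block's front face (x = 15 mm) to 3 mm at the tip (x = 95 mm), slope 0.22
- wedge_tip (a point): middle of the wedge's thin end, on its underside, 95 mm ahead of the wedge's origin
- gauge_block: plain steel block, 50 x 34 x 34 mm, bystander; origin at the centre of its underside
- mouse: grey computer mouse, 100 x 58 x 24 mm, bystander; origin at the centre of its underside
- parts_tray: black divided parts tray, 100 x 140 x 28 mm, bystander; origin at the centre of its underside
- swab_jar: small clear jar with blue cap, 56 mm across, 85 mm tall, bystander; origin at the centre of its underside
- screwdriver: yellow-handled screwdriver, 170 mm, bystander
- tape_reel: white component reel lying flat, 100 mm across, 12 mm high, bystander; origin at the centre of its underside
Mind the look-alikes: they are no part of the job. There is more than one size of the wedge; the one meant has the size given above.

How it is judged:
On the way, in this order (a step that is already met when the one before it is completed fails the run):
1. the turntable is at its stop, the contact plate still down (value of joint turntable above 1.52 rad and height (world z) of lip below 0.0115 m), for 0.2 s.
2. the wedge, on the bench, lifts the plate's bar (height (world z) of lip above 0.0115 m and contact force between wedge and contact_plate above 0.3 N and height (world z) of wedge below 0.008 m), for 0.1 s.
At the end, for the whole second after the job is handed in: Turntable within 0.05 rad of its stop; underside of the bar 12 to 16.5 mm above the bench (2 to 6.5 mm lifted), carried by the wedge alone, no robot or other thing touching the plate; wedge flat on the bench (5 mm, 0.1 rad), at rest, held or pressed by the fingers (over 0.5 N) (value of joint turntable above 1.52 rad and height (world z) of lip between 0.012 and 0.0165 m and contact force between wedge and contact_plate above 0.5 N and contact force between wedge and the fingers above 0.5 N and contact force between contact_plate and the fingers below 0.1 N and contact force between contact_plate and the arm below 0.1 N and contact force between contact_plate and gauge_block below 0.1 N and contact force between contact_plate and mouse below 0.1 N and contact force between contact_plate and parts_tray below 0.1 N and contact force between contact_plate and swab_jar below 0.1 N and contact force between contact_plate and screwdriver below 0.1 N and contact force between contact_plate and tape_reel below 0.1 N and height (world z) of wedge below 0.005 m and angle between wedge's own z axis and vertical below 0.1 rad and linear speed of each of wedge, contact_plate below 0.02 m/s); the arm keeps its last pose, push and grip.
It fails at once if the plate's bar is lifted more than 12 mm (height (world z) of lip above 0.022 m).
It fails at once if a bystander is moved more than 20 mm (distance of any of gauge_block, mouse, parts_tray, swab_jar, screwdriver, tape_reel from where it was at the start of the episode above 0.02 m).
It also fails if it takes over 64 s, if anything falls off the work surface, if the arm or the gripper's body presses on something with over 40 N, if the wrist force passes 120 N, or if a joint passes its speed limit or range.

ROBOT

A 6-joint arm with a two-finger parallel gripper is mounted at the origin on the work surface. World frame = base frame: x ahead of the robot, y to its left, z up, the work surface at z = 0. Lengths are in m, angles in rad, forces in N, time in s.
With the tool pointing down it reaches from about 0.3 to 0.825 m from the base axis. Payload 5.4 kg.
Tool frame: the origin (TCP) lies at the very end of the fingers, on their centre line; the grasp point (between the pads) lies grasp_offset behind it (grasp_offset is the distance from the TCP to the grasp point, in m); z points along the fingers, y is the line along which they close (so a half turn about z gives the same grasp; the last joint's range is limited). The gripper opens to 92 mm and grips with 3 to 60 N. Pads are 20 mm wide; open, the fingers measure 128 mm over their backs; the gripper's body (75 mm by 189 mm) begins 69 mm behind the grasp point.
Start: joints at [-1.392, 0.158, 1.597, -0, 1.386, -0.21], TCP at [0.218, -0.532, 0.215] pointing down, gripper open.
Joint ranges: [-2.91, 2.91], [-0.94, 2.29], [0.18, 2.7], [-1.29, 4.43], [0.17, 2.64], [-3, 3]. Speed limits (rad/s): [2.57, 2.57, 3.14, 3.14, 3.14, 3.14].

INTERFACE

Orientations are given as a rotation vector (axis times angle).
In Python, from workcell import get_obs, capture, hand_in, grasp_offset gives the robot as it stands.
- The arm moves only by the tool play_rows, never from a script. Its argument "targets" is a list that holds one entry, the list of rows, each a list of 6 numbers: the shift along the tool's x, y, z in cm, then the turn, a rotation vector about the tool's x, y, z in rad. A call has 1 to 5 rows; each row shifts and turns the commanded pose from where the row before left it, along the tool's axes as they then stand; what a row does not reach is not made up. A row lasts 1/10 s, in which the tool goes at most 50 mm and 8.59 degrees, less where a joint would pass 70% of its speed; a pose out of reach is approached as far as the arm can. A call is refused whole if a number of a shift passes 5 or a number of a turn 0.15, either way. A call with a gripper value outside its range is refused whole. "jaw" is the finger opening in cm, from 0 to 9.19, set as the call begins (left out, the last holds). The fingers move at their own pace and stop on an object; "grip_force" is the grip in N (left out, the last holds). Time passes only in rows, so rows that do not move let the fingers close. It gives the time, the measured TCP pose, the force, the opening and the grip force at its end, in the units of the state.
- get_obs(): the state, without advancing time (a new reading comes with each control period).
- capture(name): name is "scene" or "top" or "wrist"; returns a dict with "pixels" (400x640x3 uint8, red, green, blue), "range_z" (400x640 float32, m along the optical axis (not along the pixel's ray), 0 where there is no reading), "mtx" (3x3 intrinsics, pixels), "k1" (the pictures are not rectified: a ray, as slopes to the right and down, at radius r is drawn at 1 + k1 r^2 times it, then the intrinsics apply), "R" (3x3) and "t" (3): a world point X has camera coordinates R X + t. Camera axes: x right, y down, z forward; pixel columns grow to the right and rows downward; lengths in m; the calibration is good to about 2 mm. A picture is of the moment at which its call begins.
- hand_in(): hands the job in; it is judged then, once.
The state is a dict: "t": time; "joint_pos": joint angles; "qd": joint speeds; "joint_torque": joint torques, N m; "eef_pos": TCP position; "tcp_rot": TCP orientation; "force": force on the tool from outside, world axes, zero at the start; "torque": the same for the moment, N m; "grip_width": opening from 0.0 (shut) to 1.0 (fully open); "finger_force": force on a finger pad.
Only numpy, scipy, OpenCV 4.12 (cv2) and the standard library are available. Lean on these libraries where they do the work, as an engineer would, in place of code of your own. Each camera call takes 0.05 s, during which the arm holds its last target. There are 200 camera calls.

## Working session

There is one attempt and no reset: what is moved stays moved. The work goes in short steps, Python scripts to look and compute and a tool call to move; the robot and the scene stay as the last step left them, time stands still between calls to the robot, and variables do not carry over. Pictures are saved under pics/ and viewed, at most 10 in all, crops included, and the job is handed in when it is done.

Besides the shell and the picture viewer there is one more tool, called by a JSON object that holds its "op" and its "data", one argument or row to a line. play_rows: Moves the arm, as the interface text tells. Its arguments: {"type":"object","properties":{"targets":{"type":"array","items":{"type":"array","items":{"type":"array","items":{"type":"number"}}}},"jaw":{"type":"number"},"grip_force":{"type":"number"}},"required":["targets"]}

```bash
mkdir -p pics; ls
cat > h.py <<'E'
import numpy as np, cv2
from workcell import get_obs, capture, hand_in, grasp_offset
from scipy.spatial.transform import Rotation as Ro
def cloud(c):
    K=c["mtx"];k1=c["k1"];v,u=np.mgrid[0:400,0:640]
    p=np.stack([u.ravel(),v.ravel()],1).astype(np.float64).reshape(-1,1,2)
    s=cv2.undistortPoints(p,K,np.array([k1,0,0,0.])).reshape(400,640,2)
    z=c["range_z"][...,None]
    P=np.concatenate([s*z,z],2)
    return (P-c["t"])@c["R"]
def ray(c,uv,h):
    s=cv2.undistortPoints(np.array(uv,float).reshape(-1,1,2),c["mtx"],np.array([c["k1"],0,0,0.])).reshape(-1,2)
    d=np.c_[s,np.ones(len(s))]@c["R"]; o=-c["R"].T@c["t"]
    return o+d*((h-o[2])/d[:,2])[:,None]
E
python3 - <<'E'
from h import *
print(get_obs(), grasp_offset if not callable(grasp_offset) else grasp_offset())
for n in ["top","scene"]:
    c=capture(n); np.savez(n+".npz",**c)
    cv2.imwrite(f"pics/{n}1.png",c["pixels"][...,::-1]); print(n,c["R"],c["t"],c["mtx"],c["k1"])
E
```

```text
pics
{'t': 0.0, 'joint_pos': array([-1.39208820e+00,  1.59074220e-01,  1.59823902e+00, -1.86276034e-06,
        1.38621653e+00, -2.10086599e-01]), 'qd': array([ 0.00072427, -0.00034193, -0.00012359, -0.00043087, -0.00034074,
        0.00034421]), 'joint_torque': array([-1.60125652e-03, -3.85571229e+01, -3.22114527e+01,  7.00086378e-02,
        3.80479242e-02, -1.48371514e-04]), 'eef_pos': array([ 0.21783778, -0.53144666,  0.2136014 ]), 'tcp_rot': array([-3.08051791e+00, -6.06504421e-01, -4.48342973e-05]), 'force': array([ 0.58182156, -0.53162206,  0.27446385]), 'torque': array([ 0.00794414, -0.02033862, -0.04206604]), 'finger_force': 0.0, 'grip_width': 0.9992167633153858} 0.0187
top [[-0.01776756 -0.99977666  0.01144291]
 [-0.99745225  0.0169331  -0.06929855]
 [ 0.06908931 -0.01264502 -0.99753034]] [-0.01688725  0.57093807  1.47492613] [[460.12421227   0.         317.78179124]
 [  0.         460.12421227 196.3711768 ]
 [  0.           0.           1.        ]] -0.11035276339228656
scene [[-0.8878237   0.46007227  0.01012843]
 [ 0.26593608  0.53090338 -0.80462389]
 [-0.37556236 -0.71167064 -0.59369842]] [ 0.51237307 -0.06288791  1.44047749] [[366.88651811   0.         313.06146909]
 [  0.         366.88651811 199.68808858]
 [  0.           0.           1.        ]] -0.07759017684279988
```

View pics/top1.png

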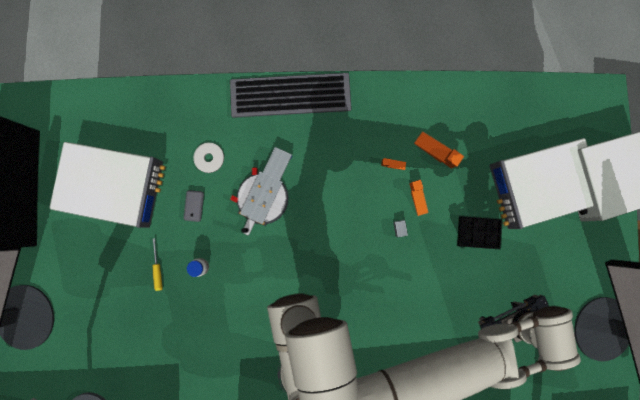

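View pics/scene1.png

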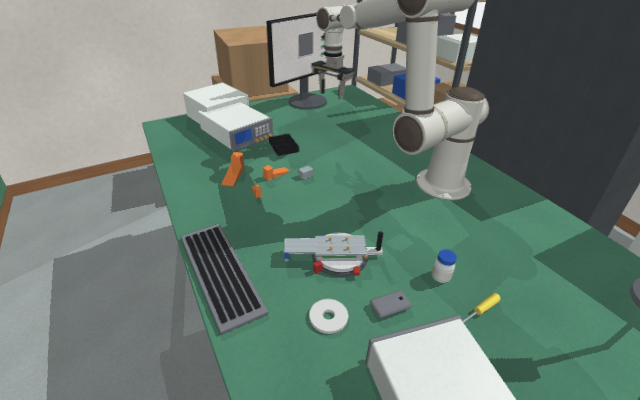

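The three orange wedges in the top view are a small one at (393,163), a large one at (438,149) and a medium one at (419,197). The fixture is at (262,198), with its post at about (248,228) and its lip at about (284,152). Next I measure the wedge sizes and the fixture.

Run:
```python
from h import *
c=dict(np.load("top.npz"));P=cloud(c);im=c["pixels"];hsv=cv2.cvtColor(im,cv2.COLOR_RGB2HSV)
m=((hsv[...,0]<16)&(hsv[...,0]>6)&(hsv[...,1]>170)&(hsv[...,2]>90)).astype(np.uint8)
n,l,st,ce=cv2.connectedComponentsWithStats(m)
for i in range(1,n):
    if st[i,4]<40: continue
    q=P[l==i]; 
    w=q[np.isfinite(q).all(1)]
    r=cv2.minAreaRect((w[:,:2]*1000).astype(np.float32))
    blk=w[w[:,2]>0.6*w[:,2].max()]
    print(ce[i].round(),st[i,4],"zmax",np.percentile(w[:,2],[50,98]),"rect",r,"blk",blk.mean(0),len(blk),"all",w.mean(0))
# fixture: plate panel z
R=P[140:245,225:305]; 
s=(R[...,2]>0.043)&(R[...,2]<0.055); q=R[s]
print("plate",len(q),q.mean(0),cv2.minAreaRect((q[:,:2]*1000).astype(np.float32)))
s=(R[...,2]>0.075);q=R[s];print("post",len(q),q.mean(0) if len(q) else 0, q[:,2].max() if len(q) else 0)
v,u=np.nonzero(s);print(u.mean()+225,v.mean()+140)
# round base rim via height
s=(R[...,2]>0.007)&(R[...,2]<0.018);q=R[s];print("base",len(q),cv2.minEnclosingCircle((q[:,:2]*1000).astype(np.float32)))
a=cv2.resize(im[130:240,225:305],None,fx=5,fy=5,interpolation=cv2.INTER_CUBIC)
b=cv2.resize(im[130:240,375:475],None,fx=4,fy=5,interpolation=cv2.INTER_CUBIC)
cv2.imwrite("pics/crop1.png",np.hstack([a,b])[...,::-1][:, :800])
```

```text
[438. 149.] 687 zmax [0.02138096 0.07180955] rect ((638.6006469726562, -228.03561401367188), (149.8144073486328, 537.3952026367188), 22.31431007385254) blk [ 0.46728178 -0.00790075  1.51104197] 1 all [ 0.71841866 -0.42422516  0.03161729]
[394. 164.] 182 zmax [0.01143551 0.04019776] rect ((594.2747802734375, -150.31002807617188), (65.48772430419922, 375.9543762207031), 31.843626022338867) blk [ 0.46728178 -0.00790075  1.51104197] 2 all [ 0.67234729 -0.2768596   0.03236333]
[418. 197.] 378 zmax [0.01563522 0.05272902] rect ((562.24658203125, -357.54443359375), (111.81318664550781, 36.7368049621582), 15.355341911315918) blk [ 0.59939187 -0.3460677   0.04823914] 91 all [ 0.5623042  -0.35608614  0.02160409]
plate 1594 [0.60237819 0.13951996 0.0486542 ] ((593.1093139648438, 145.12258911132812), (85.10167694091797, 281.0085144042969), 67.14468383789062)
post 64 [0.46647763 0.06792926 1.00145069] 1.511041974269455
257.5 208.625
base 336 ((595.1694946289062, 147.0806884765625), 203.12322998046875)
```

View pics/crop1.png

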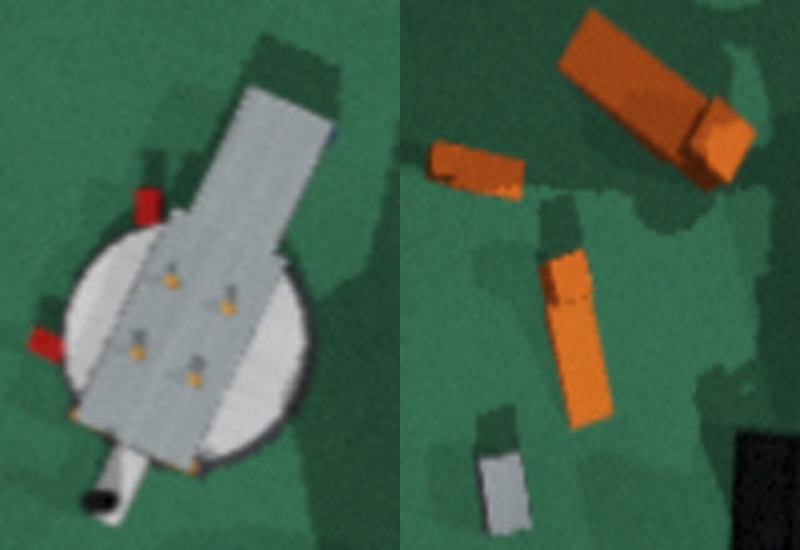

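The medium wedge measures 110 x 36 x 48 mm, and its block is at crop (570,275), which is px (417,185). It is the only one that fits: the small one is 40 mm tall and shorter, and the large one is 72 mm tall. Next I measure the fixture.

```bash
cat >> h.py <<'E'
def fixture(c,box=(140,245,225,305)):
    P=cloud(c);im=c["pixels"];a,b,e,d=box
    sub=np.zeros((400,640),bool);sub[a:b,e:d]=1
    m=sub&(P[...,2]>.043)&(P[...,2]<.054)
    n,l,st,ce=cv2.connectedComponentsWithStats(cv2.morphologyEx(m.astype(np.uint8),cv2.MORPH_OPEN,np.ones((3,3))))
    i=1+np.argmax(st[1:,4]);q=P[l==i]
    rect=cv2.minAreaRect((q[:,:2]*1000).astype(np.float32))
    V=cv2.PCACompute((q[:,:2]).astype(np.float32),None)[1][0]
    k=sub&(im.max(2)<45)
    n,l,st,ce=cv2.connectedComponentsWithStats(k.astype(np.uint8))
    posts=[(ce[j].round(1),st[j,4],P[l==j][:,2].max().round(3)) for j in range(1,n) if st[j,4]>8]
    return q,rect,V,posts
E
python3 - <<'E'
from h import *
c=dict(np.load("top.npz"))
q,r,V,p=fixture(c);print(len(q),r,V,np.degrees(np.arctan2(V[1],V[0])));print(p)
for a in p: print(ray(c,a[0],.092))
t=q[:,:2]@V; print("extent",t.min(),t.max(), np.percentile(t,[1,99]))
w=V[[1,0]]*[-1,1]; s=q[:,:2]@w; print("mid",(np.percentile(s,1)+np.percentile(s,99))/2,np.median(s))
# base: bright low z pixels
P=cloud(c);im=c["pixels"];m=(np.abs(P[...,2]-.013)<.006)&(im.min(2)>90);m[:, :225]=0;m[:,305:]=0;m[:140]=0;m[245:]=0
print("base",cv2.minEnclosingCircle((P[m][:,:2]*1000).astype(np.float32)),m.sum())
print("hand ray", ray(c,[[245,230]],.092), ray(c,[[283,151]],.048), ray(c,[[262.2,197.3]],.012))
for y in (226,227,228,229,230,231,232,233): print(im[y,238:252].max(1))
print(np.round(P[226:234,240:250,2],3))
E
```

```text
1344 ((609.2389526367188, 136.79006958007812), (81.17686462402344, 240.89784240722656), 63.693912506103516) [ 0.90595776 -0.4233681 ] -25.047413
[(array([244.3, 229.6]), np.int32(20), np.float64(0.097))]
[[0.46679678 0.20232093 0.092     ]]
extent 0.37339649531099883 0.6145914765620705 [0.37669052 0.61035008]
mid 0.3820493539228298 0.3810703694553822
base ((542.9078979492188, 157.94448852539062), 103.83092498779297) 59
hand ray [[0.46553322 0.2001676  0.092     ]] [[0.71658092 0.08267638 0.048     ]] [[0.57114708 0.1546817  0.012     ]]
[ 94  97  95  94  92  84  98 126 138 142 145 173 195 190]
[ 96  92  94  91  83  82  96 117 119 127 138 172 194 178]
[ 93  97  91  77  58  42  41  44  47  70 115 169 191 158]
[ 95  89  82  56  30  25  20  20  13  28  83 155 180 143]
[ 95  94  83  50  23  22  23  23   5  21  82 151 158 120]
[ 94  95  87  58  37  24  27  26  26  54 121 160 145 110]
[103  97  97  79  61  58  71  79  91 125 161 158 123 107]
[107 107 105 100  93  99 117 140 167 188 184 148 113 108]
[[-0.001 -0.004 -0.003  0.003  0.001  0.025  0.023  0.023  0.029  0.026]
 [ 0.002 -0.005 -0.001 -0.004 -0.     0.025  0.028  0.03   0.033  0.028]
 [ 0.001  0.004  0.002  0.094  0.094  0.092  0.062  0.046  0.025  0.019]
 [ 0.001  0.001  0.094  0.097  0.095  0.093  0.089  0.063  0.024  0.03 ]
 [-0.     0.001  0.092  0.096  0.096  0.094  0.094  0.071  0.053  0.028]
 [-0.     0.006  0.095  0.096  0.097  0.093  0.091  0.072  0.054  0.022]
 [ 0.     0.003  0.095  0.089  0.094  0.092  0.077  0.059  0.034  0.031]
 [ 0.007  0.    -0.002  0.005  0.018  0.025  0.029  0.024  0.025  0.028]]
```

```bash
cat >> h.py <<'E'
def plan(xyz,head,n,state=None):
    """rows (cm, rad) from present pose to xyz with tool down and tool-x heading head(deg)"""
    o=get_obs();p=np.array(o["eef_pos"]);R=Ro.from_rotvec(o["tcp_rot"])
    h=np.radians(head)
    T=Ro.from_matrix(np.array([[np.cos(h),np.sin(h),0],[np.sin(h),-np.cos(h),0],[0,0,-1]]).T)
    T=Ro.from_matrix(np.array([[np.cos(h),np.sin(h),0],[np.sin(h),-np.cos(h),0],[0,0,-1.]]))
    w=(R.inv()*T).as_rotvec()/n
    d=(np.array(xyz)-p)/n
    for i in range(n):
        print(list((R.inv().apply(d)*100).round(2)),list(w.round(3)));R=R*Ro.from_rotvec(w)
E
python3 - <<'E'
from h import *
plan([.4665,.2025,.2],154.4,17)
E
```

```text
[np.float64(2.99), np.float64(-3.44), np.float64(0.09)] [np.float64(-0.0), np.float64(-0.0), np.float64(-0.136)]
[np.float64(3.43), np.float64(-3.01), np.float64(0.09)] [np.float64(-0.0), np.float64(-0.0), np.float64(-0.136)]
[np.float64(3.8), np.float64(-2.51), np.float64(0.09)] [np.float64(-0.0), np.float64(-0.0), np.float64(-0.136)]
[np.float64(4.11), np.float64(-1.98), np.float64(0.09)] [np.float64(-0.0), np.float64(-0.0), np.float64(-0.136)]
[np.float64(4.34), np.float64(-1.4), np.float64(0.09)] [np.float64(-0.0), np.float64(-0.0), np.float64(-0.136)]
[np.float64(4.49), np.float64(-0.8), np.float64(0.08)] [np.float64(-0.0), np.float64(-0.0), np.float64(-0.136)]
[np.float64(4.55), np.float64(-0.19), np.float64(0.08)] [np.float64(-0.0), np.float64(-0.0), np.float64(-0.136)]
[np.float64(4.54), np.float64(0.43), np.float64(0.08)] [np.float64(-0.0), np.float64(-0.0), np.float64(-0.136)]
[np.float64(4.44), np.float64(1.04), np.float64(0.08)] [np.float64(-0.0), np.float64(-0.0), np.float64(-0.136)]
[np.float64(4.26), np.float64(1.63), np.float64(0.08)] [np.float64(-0.0), np.float64(-0.0), np.float64(-0.136)]
[np.float64(4.0), np.float64(2.19), np.float64(0.08)] [np.float64(-0.0), np.float64(-0.0), np.float64(-0.136)]
[np.float64(3.67), np.float64(2.71), np.float64(0.08)] [np.float64(-0.0), np.float64(-0.0), np.float64(-0.136)]
[np.float64(3.27), np.float64(3.18), np.float64(0.08)] [np.float64(-0.0), np.float64(-0.0), np.float64(-0.136)]
[np.float64(2.81), np.float64(3.59), np.float64(0.08)] [np.float64(-0.0), np.float64(-0.0), np.float64(-0.136)]
[np.float64(2.29), np.float64(3.94), np.float64(0.08)] [np.float64(-0.0), np.float64(-0.0), np.float64(-0.136)]
[np.float64(1.74), np.float64(4.21), np.float64(0.08)] [np.float64(-0.0), np.float64(-0.0), np.float64(-0.136)]
[np.float64(1.15), np.float64(4.41), np.float64(0.08)] [np.float64(-0.0), np.float64(-0.0), np.float64(-0.136)]
```

{"op": "play_rows", "data": {
  "targets": [
    [[3.0,-3.4,0.1,0,0,-0.136],[3.4,-3.0,0.1,0,0,-0.136],[3.8,-2.5,0.1,0,0,-0.136],[4.1,-2.0,0.1,0,0,-0.136],[4.3,-1.4,0.1,0,0,-0.136]]
  ]
}}

```text
t: 0.6
eef_pos: [0.2907, -0.315, 0.209]
tcp_rot: [-2.699, -1.606, -0.0]
force: [1.8, 0.5, 0.3]
grip_width: 1.001
finger_force: 0.0
```

{"op": "play_rows", "data": {
  "targets": [
    [[4.5,-0.8,0.1,0,0,-0.136],[4.5,-0.2,0.1,0,0,-0.136],[4.5,0.4,0.1,0,0,-0.136],[4.4,1.0,0.1,0,0,-0.136],[4.3,1.6,0.1,0,0,-0.136]]
  ]
}}

```text
t: 1.1
eef_pos: [0.3619, -0.0998, 0.2044]
tcp_rot: [2.009, 2.415, 0.0]
force: [0.6, 0.2, 0.4]
grip_width: 0.999
finger_force: 0.0
```

{"op": "play_rows", "data": {
  "targets": [
    [[4.0,2.2,0.1,0,0,-0.136],[3.7,2.7,0.1,0,0,-0.136],[3.3,3.2,0.1,0,0,-0.136],[2.8,3.6,0.1,0,0,-0.136],[2.3,3.9,0,0,0,-0.136]]
  ]
}}

```text
t: 1.6
eef_pos: [0.4336, 0.1172, 0.2002]
tcp_rot: [-1.087, -2.947, 0.0]
force: [0.1, -0.7, 0.4]
grip_width: 0.997
finger_force: 0.0
```

Run:
```python
from h import *
o=get_obs();print(o["eef_pos"],o["tcp_rot"],o["joint_pos"])
plan([.4665,.2025,.2],154.4,4)
```

```text
[0.43364585 0.11723176 0.2002205 ] [-1.08703726e+00 -2.94725397e+00  3.57197748e-04] [-6.06553781e-03 -1.67629007e-01  1.95066387e+00 -1.27401935e-04
  1.35888188e+00 -8.70133280e-01]
[np.float64(0.76), np.float64(2.15), np.float64(0.0)] [np.float64(-0.0), np.float64(-0.0), np.float64(-0.065)]
[np.float64(0.62), np.float64(2.2), np.float64(0.01)] [np.float64(-0.0), np.float64(-0.0), np.float64(-0.065)]
[np.float64(0.47), np.float64(2.23), np.float64(0.01)] [np.float64(-0.0), np.float64(-0.0), np.float64(-0.065)]
[np.float64(0.33), np.float64(2.26), np.float64(0.01)] [np.float64(-0.0), np.float64(-0.0), np.float64(-0.065)]
```

{"op": "play_rows", "data": {
  "targets": [
    [[0.8,2.1,0,0,0,-0.065],[0.6,2.2,0,0,0,-0.065],[0.5,2.2,0,0,0,-0.065],[0.3,2.3,0,0,0,-0.065],[0,0,0,0,0,0]]
  ]
}}

```text
t: 2.1
eef_pos: [0.4667, 0.2017, 0.2001]
tcp_rot: [-0.7, -3.062, -0.0]
force: [1.1, -1.2, -0.2]
grip_width: 0.998
finger_force: 0.0
```

Run:
```python
from h import *
o=get_obs();print(o["eef_pos"],o["tcp_rot"],o["joint_pos"])
plan([.4665,.2025,.2],154.4,1)
c=capture("wrist");P=cloud(c);np.savez("w1.npz",**c)
cv2.imwrite("pics/w1.png",c["pixels"][...,::-1])
m=(P[...,2]>.082)&(P[...,2]<.1)&(np.hypot(P[...,0]-.4665,P[...,1]-.2025)<.04)
v,u=np.nonzero(m);print(len(u),P[m].mean(0),u.mean(),v.mean(), cv2.minEnclosingCircle((P[m][:,:2]*1000).astype(np.float32)))
```

```text
[0.46665204 0.2016943  0.2001019 ] [-7.00269617e-01 -3.06166825e+00 -3.87330002e-04] [ 1.69509201e-01 -3.63361950e-03  1.79779117e+00  5.72990625e-04
  1.34813604e+00 -9.51706122e-01]
[np.float64(0.05), np.float64(0.07), np.float64(0.01)] [np.float64(0.0), np.float64(-0.001), np.float64(-0.003)]
218 [0.46596865 0.20569203 0.09094088] 317.73394495412845 196.75688073394497 ((466.9717712402344, 205.34768676757812), 7.686167240142822)
```

View pics/w1.png

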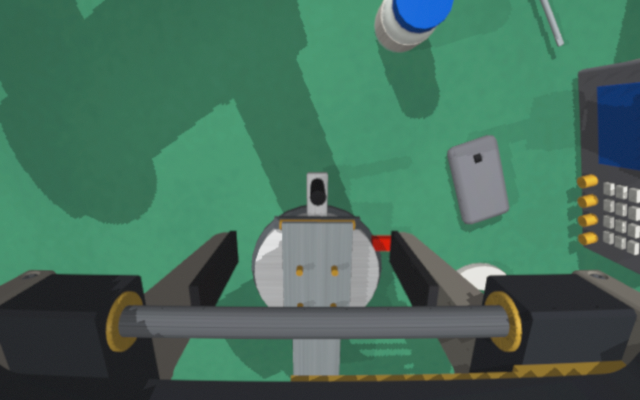

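The wrist view shows the post top at px (318,188), centred between the fingers with the plate axis running straight down the image. I'll descend and grip the post lightly.

{"op": "play_rows", "data": {
  "targets": [
    [[0.1,0.2,4,0,0,0],[0,0,4,0,0,0],[0,0,4,0,0,0],[0,0,2.8,0,0,0],[0,0,0,0,0,0]]
  ],
  "jaw": 6
}}

```text
t: 2.65
eef_pos: [0.4623, 0.2005, 0.0485]
tcp_rot: [-0.706, -3.052, 0.006]
force: [-1.1, 0.1, 0.5]
grip_width: 0.652
finger_force: 0.0
```

{"op": "play_rows", "data": {
  "targets": [
    [[0,0,0,0,0,0],[0,0,0,0,0,0],[0,0,0,0,0,0],[0,0,0,0,0,0],[0,0,0,0,0,0]]
  ],
  "jaw": 1,
  "grip_force": 10
}}

```text
t: 3.15
eef_pos: [0.4672, 0.2024, 0.0534]
tcp_rot: [0.705, 3.06, 0.001]
force: [0.7, 1.3, 0.1]
grip_width: 0.237
finger_force: 2.0
```

{"op": "play_rows", "data": {
  "targets": [
    [[0,0.92,0,0,0,0.08],[-0.1,0.92,0,0,0,0.08],[0,0.92,0,0,0,0.08],[-0.1,0.92,0,0,0,0.08],[0,0.92,0,0,0,0.08]]
  ]
}}

```text
t: 3.65
eef_pos: [0.4934, 0.2391, 0.0529]
tcp_rot: [-1.303, -2.856, 0.002]
force: [-4.9, -1.7, 5.2]
grip_width: 0.172
finger_force: 10.0
```

Run:
```python
from h import *
o=get_obs();print(o)
```

```text
{'t': 3.65, 'joint_pos': array([ 2.30333501e-01,  2.77010599e-01,  1.80139501e+00,  9.50725421e-04,
        1.06621530e+00, -4.85025451e-01]), 'qd': array([ 0.09331841,  0.20249439, -0.25045175, -0.00913395,  0.03932824,
        0.88571217]), 'joint_torque': array([ -1.57541938, -37.88253665, -27.59058058,  -0.19383365,
        -1.34950105,  -0.98454516]), 'eef_pos': array([0.49335596, 0.23911734, 0.05289781]), 'tcp_rot': array([-1.30257343e+00, -2.85563697e+00,  1.87396020e-03]), 'force': array([-4.89353577, -1.67669024,  5.1965896 ]), 'torque': array([-0.02877169,  0.59813662, -0.08742427]), 'finger_force': 10.000893920660019, 'grip_width': 0.1718174142106286}
```

{"op": "play_rows", "data": {
  "targets": [
    [[0,0.92,0,0,0,0.08],[-0.1,0.92,0,0,0,0.08],[0,0.92,0,0,0,0.08],[-0.1,0.92,0,0,0,0.08],[0,0.92,0,0,0,0.08]]
  ]
}}

```text
t: 4.15
eef_pos: [0.533, 0.2628, 0.053]
tcp_rot: [-1.843, -2.539, 0.0]
force: [-5.3, 4.0, 4.5]
grip_width: 0.173
finger_force: 10.0
```

{"op": "play_rows", "data": {
  "targets": [
    [[0,0.92,0,0,0,0.08],[-0.1,0.92,0,0,0,0.08],[0,0.92,0,0,0,0.08],[0,0,0,0,0,0]]
  ]
}}

```text
t: 4.55
eef_pos: [0.562, 0.2684, 0.053]
tcp_rot: [-2.135, -2.303, -0.005]
force: [1.3, 6.5, -1.4]
grip_width: 0.168
finger_force: 10.0
```

Run:
```python
from h import *
o=get_obs();print({k:np.round(o[k],3) for k in ("t","eef_pos","force","torque","grip_width","finger_force","joint_pos")})
p=o["eef_pos"][:2]-np.array([.571,.154]);print(np.hypot(*p),np.degrees(np.arctan2(p[1],p[0])))
m=Ro.from_rotvec(o["tcp_rot"]).as_matrix()[:,0];print(np.degrees(np.arctan2(m[1],m[0])))
c=capture("top");np.savez("top2.npz",**c);cv2.imwrite("pics/top2.png",cv2.resize(c["pixels"][130:270,200:460,::-1],None,fx=3,fy=3))
```

```text
{'t': np.float64(4.55), 'eef_pos': array([0.562, 0.268, 0.053]), 'force': array([ 1.287,  6.504, -1.441]), 'torque': array([ 0.906, -0.294, -0.075]), 'grip_width': np.float64(0.168), 'finger_force': np.float64(10.001), 'joint_pos': array([0.25 , 0.443, 1.584, 0.003, 1.113, 0.173])}
0.11476643355607807 94.48023231123443
94.35132155267614
```

View pics/top2.png

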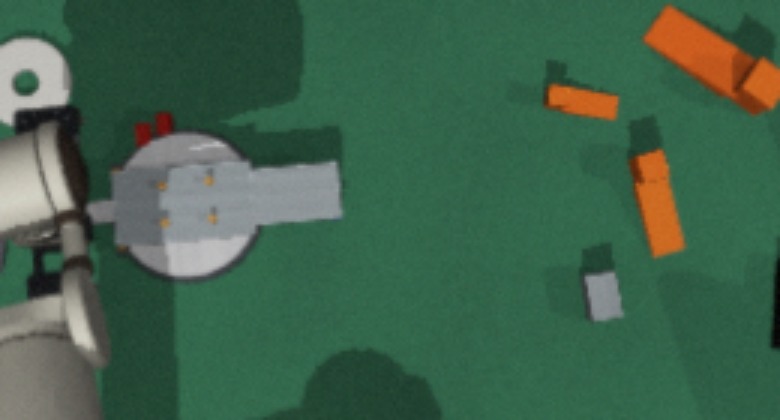

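The top crop shows the plate now pointing right, lip at crop (340,190). The moving red stop is at crop (143,133), nearly against the fixed one at (164,125), so a little turn remains.

{"op": "play_rows", "data": {
  "targets": [
    [[0,0.6,0,0,0,0.05],[0,0.6,0,0,0,0.05],[0,0.6,0,0,0,0.05],[0,0,0,0,0,0]]
  ]
}}

```text
t: 5.0
eef_pos: [0.5741, 0.2678, 0.0526]
tcp_rot: [-2.294, -2.134, 0.016]
force: [-20.1, 0.3, 15.1]
grip_width: 0.273
finger_force: 10.0
```

{"op": "play_rows", "data": {
  "targets": [
    [[0,0.6,0,0,0,0.05],[0,0.6,0,0,0,0.05],[0,0,0,0,0,0]]
  ]
}}

```text
t: 5.3
eef_pos: [0.5851, 0.2652, 0.0519]
tcp_rot: [-2.398, -2.018, 0.022]
force: [-20.5, -4.4, 14.9]
grip_width: 0.523
finger_force: 10.0
```

```bash
cat >> h.py <<'E'
def stat():
    o=get_obs();print({k:np.round(o[k],3) for k in ("t","eef_pos","force","torque","grip_width","finger_force","joint_pos")})
    m=Ro.from_rotvec(o["tcp_rot"]).as_matrix();print("xhead",np.degrees(np.arctan2(m[1,0],m[0,0])),"z",m[:,2].round(3));return o
E
python3 - <<'E'
from h import *
o=stat()
p=o["eef_pos"][:2]-np.array([.571,.154]);print(np.hypot(*p),np.degrees(np.arctan2(p[1],p[0])))
c=capture("top");np.savez("top2.npz",**c)
q,r,V,p=fixture(c,(130,240,215,330));print(len(q),r,V,np.degrees(np.arctan2(V[1],V[0])))
E
```

```text
{'t': np.float64(5.3), 'eef_pos': array([0.585, 0.265, 0.052]), 'force': array([-20.505,  -4.442,  14.942]), 'torque': array([-0.547,  3.587,  0.272]), 'grip_width': np.float64(0.523), 'finger_force': np.float64(10.011), 'joint_pos': array([2.380e-01, 5.020e-01, 1.504e+00, 1.000e-03, 1.151e+00, 4.090e-01])}
xhead 80.16150111849782 z [-0.015 -0.003 -1.   ]
0.11213383743726875 82.76981125881933
1331 ((570.5797119140625, 110.17750549316406), (79.29803466796875, 237.7601776123047), 1.6501901149749756) [-0.01466071  0.9998926 ] 90.84002
```

The turntable is at its stop: 20 N held for over 0.3 s, plate heading about −89°. I'll release and lift.

{"op": "play_rows", "data": {
  "targets": [
    [[0,0,0,0,0,0],[0,0,0,0,0,0],[0,0,-4,0,0,0],[0,0,-5,0,0,0],[0,0,-5,0,0,0]]
  ],
  "jaw": 8
}}

```text
t: 5.85
eef_pos: [0.5911, 0.2658, 0.1939]
tcp_rot: [-2.404, -2.022, 0.001]
force: [0.9, 0.2, 0.4]
grip_width: 0.871
finger_force: 0.0
```

Run:
```python
from h import *
o=stat()
plan([.60,-.347,.2],195.4,15)
```

```text
{'t': np.float64(5.85), 'eef_pos': array([0.591, 0.266, 0.194]), 'force': array([0.855, 0.238, 0.425]), 'torque': array([ 0.004, -0.11 ,  0.   ]), 'grip_width': np.float64(0.871), 'finger_force': np.float64(0.0), 'joint_pos': array([0.236, 0.36 , 1.397, 0.   , 1.385, 0.409])}
xhead 80.1370116993776 z [-0. -0. -1.]
[np.float64(-4.01), np.float64(0.76), np.float64(-0.04)] [np.float64(-0.0), np.float64(-0.0), np.float64(-0.134)]
[np.float64(-4.08), np.float64(0.21), np.float64(-0.04)] [np.float64(-0.0), np.float64(-0.0), np.float64(-0.134)]
[np.float64(-4.07), np.float64(-0.33), np.float64(-0.04)] [np.float64(-0.0), np.float64(-0.0), np.float64(-0.134)]
[np.float64(-3.99), np.float64(-0.87), np.float64(-0.04)] [np.float64(-0.0), np.float64(-0.0), np.float64(-0.134)]
[np.float64(-3.84), np.float64(-1.4), np.float64(-0.04)] [np.float64(-0.0), np.float64(-0.0), np.float64(-0.134)]
[np.float64(-3.62), np.float64(-1.9), np.float64(-0.04)] [np.float64(-0.0), np.float64(-0.0), np.float64(-0.134)]
[np.float64(-3.33), np.float64(-2.37), np.float64(-0.04)] [np.float64(-0.0), np.float64(-0.0), np.
[... 234 characters left out ...]
t64(-0.134)]
[np.float64(-2.14), np.float64(-3.48), np.float64(-0.04)] [np.float64(-0.0), np.float64(-0.0), np.float64(-0.134)]
[np.float64(-1.65), np.float64(-3.74), np.float64(-0.04)] [np.float64(-0.0), np.float64(-0.0), np.float64(-0.134)]
[np.float64(-1.14), np.float64(-3.92), np.float64(-0.04)] [np.float64(-0.0), np.float64(-0.0), np.float64(-0.134)]
[np.float64(-0.6), np.float64(-4.04), np.float64(-0.04)] [np.float64(-0.0), np.float64(-0.0), np.float64(-0.134)]
[np.float64(-0.06), np.float64(-4.09), np.float64(-0.04)] [np.float64(-0.0), np.float64(-0.0), np.float64(-0.134)]
[np.float64(0.49), np.float64(-4.06), np.float64(-0.04)] [np.float64(-0.0), np.float64(-0.0), np.float64(-0.134)]
```

{"op": "play_rows", "data": {
  "targets": [
    [[-4.0,0.8,0,0,0,-0.134],[-4.1,0.2,0,0,0,-0.134],[-4.1,-0.3,0,0,0,-0.134],[-4.0,-0.9,0,0,0,-0.134],[-3.8,-1.4,0,0,0,-0.134]]
  ]
}}

```text
t: 6.35
eef_pos: [0.5948, 0.0598, 0.1931]
tcp_rot: [1.597, 2.704, 0.001]
force: [0.1, 0.6, 0.0]
grip_width: 0.872
finger_force: 0.0
```

{"op": "play_rows", "data": {
  "targets": [
    [[-3.6,-1.9,0,0,0,-0.134],[-3.3,-2.4,0,0,0,-0.134],[-3.0,-2.8,0,0,0,-0.134],[-2.6,-3.2,0,0,0,-0.134],[-2.1,-3.5,0,0,0,-0.134]]
  ]
}}

```text
t: 6.85
eef_pos: [0.5966, -0.1451, 0.193]
tcp_rot: [0.62, 3.078, -0.0]
force: [0.8, -0.1, -0.8]
grip_width: 0.87
finger_force: 0.0
```

{"op": "play_rows", "data": {
  "targets": [
    [[-1.6,-3.7,0,0,0,-0.134],[-1.1,-3.9,0,0,0,-0.134],[-0.6,-4.0,0,0,0,-0.134],[-0.1,-4.1,0,0,0,-0.134],[0,0,0,0,0,0]]
  ]
}}

```text
t: 7.35
eef_pos: [0.5978, -0.3108, 0.1926]
tcp_rot: [-0.205, 3.134, -0.004]
force: [0.1, -0.2, -0.2]
grip_width: 0.876
finger_force: 0.0
```

```bash
cat >> h.py <<'E'
def wedge(c,near=(.58,-.35),rad=.09):
    P=cloud(c);hsv=cv2.cvtColor(c["pixels"],cv2.COLOR_RGB2HSV)
    m=((hsv[...,0]<16)&(hsv[...,0]>4)&(hsv[...,1]>150)&(hsv[...,2]>70))&(np.hypot(P[...,0]-near[0],P[...,1]-near[1])<rad)&(P[...,2]<.06)
    q=P[m];b=q[q[:,2]>.042];rp=q[(q[:,2]<.03)]
    print(len(q),"block",cv2.minAreaRect((b[:,:2]*1000).astype(np.float32)),b.mean(0),"ramp",cv2.minAreaRect((rp[:,:2]*1000).astype(np.float32)),rp.mean(0))
E
python3 - <<'E'
from h import *
o=stat()
c=capture("top");np.savez("top3.npz",**c)
q,r,V,p=fixture(c,(130,240,215,330));print(len(q),r,V,np.degrees(np.arctan2(V[1],V[0])))
w=capture("wrist");np.savez("w3.npz",**w)
for x in (c,w): wedge(x)
cv2.imwrite("pics/w3.png",w["pixels"][...,::-1])
E
```

```text
{'t': np.float64(7.35), 'eef_pos': array([ 0.598, -0.311,  0.193]), 'force': array([ 0.132, -0.186, -0.158]), 'torque': array([ 0.149, -0.142,  0.007]), 'grip_width': np.float64(0.876), 'finger_force': np.float64(0.0), 'joint_pos': array([-6.580e-01,  4.240e-01,  1.316e+00, -2.000e-03,  1.399e+00,
       -2.359e+00])}
xhead -172.51878402672864 z [ 0.001 -0.003 -1.   ]
1297 ((567.81201171875, 110.26318359375), (236.81338500976562, 80.31842041015625), 89.33930969238281) [-0.02958615  0.9995622 ] 91.695404
227 block ((595.0474853515625, -350.8836364746094), (16.34185791015625, 31.424915313720703), 65.28860473632812) [ 0.59260965 -0.34692118  0.0464735 ] ramp ((587.5817260742188, -350.2374267578125), (162.7805938720703, 36.530269622802734), 16.03323745727539) [ 0.55695266 -0.36024915  0.01418174]
349 block ((601.522216796875, -347.83734130859375), (29.514175415039062, 29.898853302001953), 13.669108390808105) [ 0.60273393 -0.3443657   0.04692265] ramp ((619.0181884765625, -345.1007080078125), (100.7349853515625, 45.988731384277344), 19.102222442626953) [ 0.60125078 -0.34362352  0.01797102]
```

View pics/w3.png

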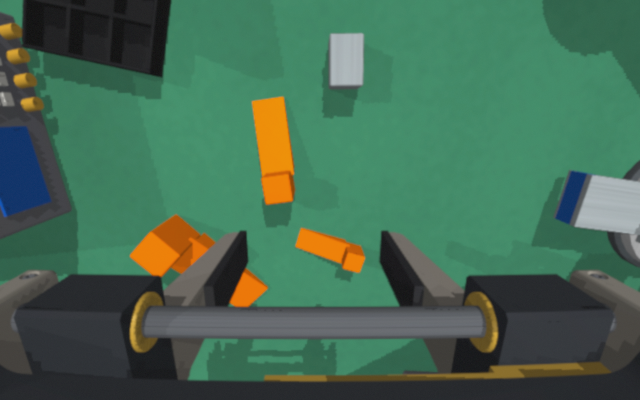

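The wrist view shows the medium wedge with its block at px (278,187) and its thin end at (268,100). The small wedge at (330,247) and the large one at (190,255) are clear of the fingers. I'll go above the block.

Run:
```python
from h import *
plan([.6015,-.3478,.12],194.6,4)
```

```text
[np.float64(0.06), np.float64(-1.04), np.float64(1.81)] [np.float64(0.0), np.float64(0.0), np.float64(-0.031)]
[np.float64(0.09), np.float64(-1.04), np.float64(1.81)] [np.float64(0.0), np.float64(0.0), np.float64(-0.031)]
[np.float64(0.12), np.float64(-1.04), np.float64(1.81)] [np.float64(0.0), np.float64(0.0), np.float64(-0.031)]
[np.float64(0.15), np.float64(-1.03), np.float64(1.81)] [np.float64(0.0), np.float64(0.0), np.float64(-0.031)]
```

{"op": "play_rows", "data": {
  "targets": [
    [[0.1,-1.0,1.8,0,0,-0.031],[0.1,-1.0,1.8,0,0,-0.031],[0.1,-1.0,1.8,0,0,-0.031],[0.1,-1.0,1.8,0,0,-0.031],[0,0,0,0,0,0]]
  ],
  "jaw": 6.5
}}

```text
t: 7.95
eef_pos: [0.6004, -0.3437, 0.1174]
tcp_rot: [0.402, -3.112, -0.006]
force: [0.0, 0.1, -0.2]
grip_width: 0.71
finger_force: 0.0
```

Run:
```python
from h import *
o=stat()
w=capture("wrist");np.savez("w4.npz",**w);wedge(w,(.5775,-.354),.07)
plan([.6015,-.3478,.014],194.6,4)
```

```text
{'t': np.float64(7.95), 'eef_pos': array([ 0.6  , -0.344,  0.117]), 'force': array([ 0.028,  0.103, -0.212]), 'torque': array([ 0.06 , -0.116, -0.055]), 'grip_width': np.float64(0.71), 'finger_force': np.float64(0.0), 'joint_pos': array([-0.694,  0.538,  1.314,  0.   ,  1.295, -2.522])}
xhead -165.28034248964727 z [-0.004  0.003 -1.   ]
450 block ((601.3073120117188, -348.4805908203125), (29.185012817382812, 29.33571434020996), 14.84371280670166) [ 0.60186132 -0.34918982  0.04675514] ramp ((609.8269653320312, -345.62127685546875), (46.983726501464844, 30.396034240722656), 15.490689277648926) [ 0.59211037 -0.35178426  0.02237435]
[np.float64(0.01), np.float64(-0.11), np.float64(2.63)] [np.float64(0.001), np.float64(-0.0), np.float64(0.0)]
[np.float64(0.01), np.float64(-0.11), np.float64(2.63)] [np.float64(0.001), np.float64(-0.0), np.float64(0.0)]
[np.float64(0.02), np.float64(-0.1), np.float64(2.63)] [np.float64(0.001), np.float64(-0.0), np.float64(0.0)]
[np.float64(0.02), np.float64(-0.1), np.float64(2.63)] [np.float64(0.001), np.float64(-0.0), np.float64(0.0)]
```

{"op": "play_rows", "data": {
  "targets": [
    [[0,-0.1,3,0,0,0],[0,-0.1,3,0,0,0],[0,-0.1,2.5,0,0,0],[0,-0.1,1.8,0,0,0],[0,0,0,0,0,0]]
  ]
}}

```text
t: 8.5
eef_pos: [0.6016, -0.3475, 0.0156]
tcp_rot: [0.403, -3.113, -0.005]
force: [-0.3, -0.1, 0.2]
grip_width: 0.71
finger_force: 0.0
```

{"op": "play_rows", "data": {
  "targets": [
    [[0,0,0,0,0,0],[0,0,0,0,0,0],[0,0,0,0,0,0],[0,0,0,0,0,0],[0,0,0,0,0,0]]
  ],
  "jaw": 2,
  "grip_force": 25
}}

```text
t: 9.0
eef_pos: [0.603, -0.3495, 0.0185]
tcp_rot: [-0.403, 3.115, -0.001]
force: [-0.8, 1.0, 2.5]
grip_width: 0.326
finger_force: 25.0
```

Run:
```python
from h import *
o=stat()
w=capture("wrist");np.savez("w5.npz",**w);wedge(w,(.5775,-.354),.07)
```

```text
{'t': np.float64(9.0), 'eef_pos': array([ 0.603, -0.349,  0.018]), 'force': array([-0.759,  0.991,  2.535]), 'torque': array([ 0.389, -0.12 ,  0.014]), 'grip_width': np.float64(0.326), 'finger_force': np.float64(25.0), 'joint_pos': array([-0.698,  0.658,  1.349,  0.   ,  1.134, -2.526])}
xhead -165.26965924350523 z [ 0.001 -0.    -1.   ]
2886 block ((601.599609375, -350.95318603515625), (30.787872314453125, 30.65739631652832), 14.951032638549805) [ 0.60372197 -0.35125918  0.0472664 ] ramp ((590.1781005859375, -353.5973815917969), (6.877635955810547, 35.58281707763672), 14.761022567749023) [ 0.5877156 -0.3537933  0.0252295]
```

The grip is good: opening 30 mm, 25 N. I'll lift, then turn and carry it towards the fixture.

{"op": "play_rows", "data": {
  "targets": [
    [[0,0,-2,0,0,0],[0,0,-3,0,0,0],[0,0,-3,0,0,0],[0,0,0,0,0,0]]
  ]
}}

```text
t: 9.45
eef_pos: [0.6053, -0.3516, 0.1032]
tcp_rot: [-0.402, 3.109, -0.011]
force: [0.2, 0.1, 0.2]
grip_width: 0.329
finger_force: 25.0
```

Run:
```python
from h import *
o=stat()
plan([.571,-.17,.09],91,14)
```

```text
{'t': np.float64(9.45), 'eef_pos': array([ 0.605, -0.352,  0.103]), 'force': array([0.164, 0.073, 0.172]), 'torque': array([ 0.054, -0.114,  0.03 ]), 'grip_width': np.float64(0.329), 'finger_force': np.float64(25.0), 'joint_pos': array([-0.698,  0.56 ,  1.311, -0.   ,  1.26 , -2.526])}
xhead -165.26512351426499 z [ 0.007 -0.006 -1.   ]
[np.float64(-0.09), np.float64(1.32), np.float64(0.08)] [np.float64(-0.0), np.float64(0.001), np.float64(0.129)]
[np.float64(0.08), np.float64(1.32), np.float64(0.08)] [np.float64(-0.0), np.float64(0.001), np.float64(0.129)]
[np.float64(0.25), np.float64(1.3), np.float64(0.08)] [np.float64(-0.0), np.float64(0.001), np.float64(0.129)]
[np.float64(0.41), np.float64(1.25), np.float64(0.08)] [np.float64(-0.0), np.float64(0.001), np.float64(0.129)]
[np.float64(0.57), np.float64(1.19), np.float64(0.09)] [np.float64(-0.0), np.float64(0.001), np.float64(0.129)]
[np.float64(0.72), np.float64(1.11), np.float64(0.09)] [np.float64(-0.0), np.float64(0.001), np.float64(0.129)]
[np.float64(0.86), np.float64(1.01), np.float64(0.09)] [np.float64(-0.0), np.float64(0.001), np.float64(0.129)]
[np.float64(0.98), np.float64(0.89), np.float64(0.09)] [np.float64(-0.0), np.float64(0.001), np.float64(0.129)]
[np.float64(1.08), np.float64(0.75), np.float64(0.09)] [np.float64(-0.0), np.float64(0.001), np.float64(0.129)]
[np.float64(1.17), np.float64(0.61), np.float64(0.09)] [np.float64(-0.0), np.float64(0.001), np.float64(0.129)]
[np.float64(1.24), np.float64(0.45), np.float64(0.09)] [np.float64(-0.0), np.float64(0.001), np.float64(0.129)]
[np.float64(1.29), np.float64(0.29), np.float64(0.09)] [np.float64(-0.0), np.float64(0.001), np.float64(0.129)]
[np.float64(1.32), np.float64(0.12), np.float64(0.09)] [np.float64(-0.0), np.float64(0.001), np.float64(0.129)]
[np.float64(1.32), np.float64(-0.05), np.float64(0.09)] [np.float64(-0.0), np.float64(0.001), np.float64(0.129)]
```

{"op": "play_rows", "data": {
  "targets": [
    [[-0.1,1.3,0,0,0,0.129],[0.1,1.3,0,0,0,0.129],[0.2,1.3,0,0,0,0.129],[0.4,1.2,0,0,0,0.129],[0.6,1.2,0,0,0,0.129]]
  ]
}}

```text
t: 9.95
eef_pos: [0.5895, -0.2842, 0.0958]
tcp_rot: [-0.613, -3.079, -0.001]
force: [0.6, 0.4, -1.4]
grip_width: 0.323
finger_force: 25.0
```

{"op": "play_rows", "data": {
  "targets": [
    [[0.7,1.1,0,0,0,0.129],[0.9,1.0,0,0,0,0.129],[1.0,0.9,0,0,0,0.129],[1.1,0.8,0,0,0,0.129],[1.2,0.6,0,0,0,0.129]]
  ]
}}

```text
t: 10.45
eef_pos: [0.5768, -0.2185, 0.0959]
tcp_rot: [-1.557, -2.726, -0.0]
force: [-0.1, -0.1, -0.6]
grip_width: 0.324
finger_force: 25.0
```

{"op": "play_rows", "data": {
  "targets": [
    [[1.2,0.4,0.4,0,0,0.129],[1.3,0.3,0.4,0,0,0.129],[1.3,0.1,0.4,0,0,0.129],[1.3,0,0,0,0,0.129],[0,0,0,0,0,0]]
  ]
}}

```text
t: 10.95
eef_pos: [0.5668, -0.1666, 0.0838]
tcp_rot: [-2.193, -2.245, 0.001]
force: [0.1, 0.5, -0.4]
grip_width: 0.324
finger_force: 25.0
```

Run:
```python
from h import *
o=stat()
c=capture("top");np.savez("top6.npz",**c)
q,r,V,p=fixture(c,(130,240,215,330));print(len(q),r,np.degrees(np.arctan2(V[1],V[0])),q[q[:,1]<.03].mean(0))
w=capture("wrist");np.savez("w6.npz",**w)
P=cloud(w)
m=(P[...,2]>.044)&(P[...,2]<.053)&(P[...,1]>-.02)&(P[...,1]<.25)&(abs(P[...,0]-.57)<.06)
q=P[m];print(len(q),cv2.minAreaRect((q[:,:2]*1000).astype(np.float32)),q[:,2].mean())
n=q[q[:,1]<.04]; print(len(n),cv2.minAreaRect((n[:,:2]*1000).astype(np.float32)),n[:,1].min())
m=(P[...,2]>.085)&(P[...,2]<.1)&(abs(P[...,0]-.57)<.03)&(P[...,1]>.24)&(P[...,1]<.3);print("post",m.sum(),P[m].mean(0) if m.any() else 0)
cv2.imwrite("pics/w6.png",w["pixels"][...,::-1])
```

```text
{'t': np.float64(10.95), 'eef_pos': array([ 0.567, -0.167,  0.084]), 'force': array([ 0.137,  0.546, -0.369]), 'torque': array([-0.029, -0.041,  0.033]), 'grip_width': np.float64(0.324), 'finger_force': np.float64(25.001), 'joint_pos': array([-0.49 ,  0.332,  1.662,  0.   ,  1.151, -0.514])}
xhead 91.32272755587239 z [-0.003  0.002 -1.   ]
1284 ((568.9386596679688, 110.53488159179688), (78.68071746826172, 238.0462188720703), 1.0231597423553467) 92.040695 [0.57125265 0.01144697 0.04846774]
0 ((0.0, 0.0), (0.0, 0.0), 0.0) nan<stdin>:8: RuntimeWarning: Mean of empty slice.
  ret = ret.dtype.type(ret / rcount)
Traceback (most recent call last):
ValueError: zero-size array to reduction operation minimum which has no identity
```

Run:
```python
from h import *
w=dict(np.load("w6.npz"));P=cloud(w);cv2.imwrite("pics/w6.png",w["pixels"][...,::-1])
print(np.round(P[20:400:60,320],3))
c=dict(np.load("top6.npz"));P=cloud(c);q=fixture(c,(130,240,215,330))[0]
b=np.arange(-.01,.231,.02);
for l,h in zip(b[:-1],b[1:]):
    s=q[(q[:,1]>=l)&(q[:,1]<h),0]; print(round(l+.01,2),len(s),np.round([(np.percentile(s,3)+np.percentile(s,97))/2,s.max()-s.min()],4))
```

```text
[[ 0.569 -0.021 -0.002]
 [ 0.569 -0.073  0.069]
 [ 0.57  -0.106  0.078]
 [ 0.571 -0.14   0.084]
 [ 0.571 -0.163  0.113]
 [ 0.569 -0.142  0.19 ]
 [ 0.569 -0.152  0.199]]
0.0 74 [0.572  0.0452]
0.02 90 [0.5675 0.0577]
0.04 77 [0.5629 0.0515]
0.06 90 [0.5696 0.0581]
0.08 115 [0.5678 0.0768]
0.1 138 [0.5717 0.0769]
0.12 124 [0.5702 0.0767]
0.14 119 [0.5686 0.077 ]
0.16 107 [0.5669 0.0707]
0.18 121 [0.5654 0.0766]
0.2 116 [0.5666 0.0771]
0.22 113 [0.5642 0.0675]
```

View pics/w6.png

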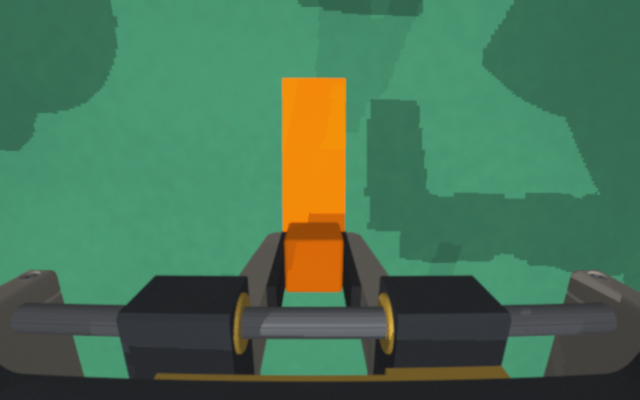

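The wrist view shows the wedge straight in the fingers, with its block at (313,260) and its tip at (314,80). I'll lower it to the bench in front of the bar.

{"op": "play_rows", "data": {
  "targets": [
    [[0,0.4,2.5,0,0,0],[0,0,2.5,0,0,0],[0,0,1.0,0,0,0],[0,0,0,0,0,0],[0,0,0,0,0,0]]
  ]
}}

```text
t: 11.55
eef_pos: [0.5725, -0.1689, 0.0263]
tcp_rot: [2.196, 2.245, 0.0]
force: [-0.0, -1.0, -1.4]
grip_width: 0.328
finger_force: 25.0
```

Run:
```python
from h import *
o=stat()
```

```text
{'t': np.float64(11.55), 'eef_pos': array([ 0.573, -0.169,  0.026]), 'force': array([-0.017, -0.959, -1.354]), 'torque': array([-0.007, -0.097,  0.023]), 'grip_width': np.float64(0.328), 'finger_force': np.float64(25.0), 'joint_pos': array([-0.489,  0.425,  1.67 , -0.   ,  1.046, -0.511])}
xhead 91.28453644349347 z [ 0.001 -0.001 -1.   ]
```

{"op": "play_rows", "data": {
  "targets": [
    [[0,0,0.4,0,0,0],[0,0,0.4,0,0,0],[0,0,0.1,0,0,0],[0,0,0,0,0,0],[0,0,0,0,0,0]]
  ]
}}

```text
t: 12.05
eef_pos: [0.5731, -0.1689, 0.0183]
tcp_rot: [2.195, 2.244, 0.001]
force: [-1.1, -0.5, 5.5]
grip_width: 0.324
finger_force: 25.0
```

Run:
```python
from h import *
o=stat()
w=capture("wrist");P=cloud(w);hsv=cv2.cvtColor(w["pixels"],cv2.COLOR_RGB2HSV)
m=(hsv[...,0]<16)&(hsv[...,0]>4)&(hsv[...,1]>150)&(hsv[...,2]>70)
for y in range(-140,-70,10):
    s=m&(abs(P[...,1]*1000-y)<3)&(abs(P[...,0]-.572)<.014); print(y,s.sum(),P[s][:,2].mean().round(4),(.003+.2125*(.095-(y/1000-o["eef_pos"][1]))).round(4))
print("tip y",P[m&(P[...,2]<.012)][:,1].max())
```

```text
{'t': np.float64(12.05), 'eef_pos': array([ 0.573, -0.169,  0.018]), 'force': array([-1.084, -0.503,  5.516]), 'torque': array([0.114, 0.255, 0.016]), 'grip_width': np.float64(0.324), 'finger_force': np.float64(25.002), 'joint_pos': array([-0.489,  0.437,  1.672, -0.   ,  1.03 , -0.511])}
xhead 91.27964012799163 z [ 0.002 -0.001 -1.   ]
-140 0 nan 0.017
-130 0 nan 0.0149
-120 0 nan 0.0128
-110 0 nan 0.0107
-100 0 nan 0.0085
-90 0 nan 0.0064
-80 0 nan 0.0043
tip y -0.07271475736653987<stdin>:6: RuntimeWarning: Mean of empty slice.
  ret = ret.dtype.type(ret / rcount)
```

{"op": "play_rows", "data": {
  "targets": [
    [[1.8,0,0,0,0,0],[1.8,0,0,0,0,0],[1.8,0,0,0,0,0],[1.8,0,0,0,0,0],[1.5,0,0,0,0,0]]
  ]
}}

```text
t: 12.6
eef_pos: [0.5716, -0.0807, 0.0183]
tcp_rot: [2.193, 2.244, 0.001]
force: [-0.5, -3.6, 5.6]
grip_width: 0.327
finger_force: 25.0
```

```bash
cat >> h.py <<'E'
def look(tag):
    o=stat()
    c=capture("top");np.savez("t_%s.npz"%tag,**c);q,r,V,p=fixture(c,(130,240,215,330))
    A=np.c_[q[:,1],np.ones(len(q))];f=np.linalg.lstsq(A,q[:,2],rcond=None)[0]
    print("panel n",len(q),"head",r,np.degrees(np.arctan2(V[1],V[0])),"z at lip(y=-.006)",f[0]*-.006+f[1],"slope",f[0],"ymin",q[:,1].min())
E
python3 - <<'E'
from h import *
c=dict(np.load("top6.npz"));q=fixture(c,(130,240,215,330))[0];A=np.c_[q[:,1],np.ones(len(q))];f=np.linalg.lstsq(A,q[:,2],rcond=None)[0];print("rest",f,f[0]*-.006+f[1])
look("a")
w=capture("wrist");cv2.imwrite("pics/w7.png",w["pixels"][...,::-1])
E
```

```text
rest [0.00047184 0.04863616] 0.04863332690927098
{'t': np.float64(12.6), 'eef_pos': array([ 0.572, -0.081,  0.018]), 'force': array([-0.528, -3.626,  5.625]), 'torque': array([-0.664, -0.008,  0.022]), 'grip_width': np.float64(0.327), 'finger_force': np.float64(25.001), 'joint_pos': array([-3.490e-01,  3.920e-01,  1.734e+00, -1.000e-03,  1.012e+00,
       -3.710e-01])}
xhead 91.33034532236874 z [ 0.003 -0.002 -1.   ]
panel n 1364 head ((567.5955810546875, 110.5771484375), (237.18019104003906, 80.49116516113281), 89.09852600097656) 89.73088 z at lip(y=-.006) 0.04868540043022977 slope -0.0011507076947248965 ymin -0.008419338984598073
```

View pics/w7.png

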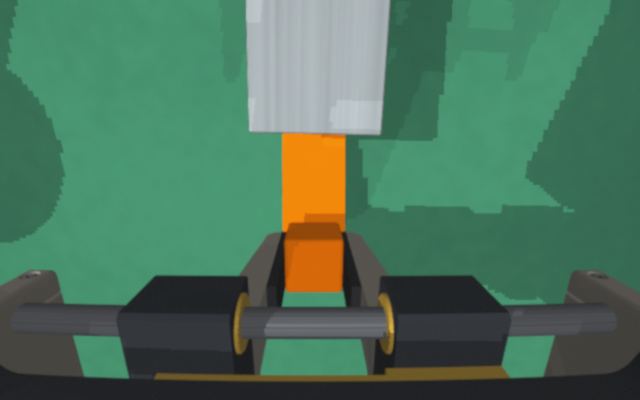

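The wrist view shows the wedge at (314,180), centred under the plate edge (250–382, row 132). I'll insert it slowly.

{"op": "play_rows", "data": {
  "targets": [
    [[0.4,0,0,0,0,0],[0.4,0,0,0,0,0],[0.4,0,0,0,0,0],[0.4,0,0,0,0,0],[0.4,0,0,0,0,0]]
  ]
}}

```text
t: 13.2
eef_pos: [0.5713, -0.063, 0.0184]
tcp_rot: [2.191, 2.243, -0.002]
force: [0.5, -11.3, 4.6]
grip_width: 0.327
finger_force: 25.0
```

Run:
```python
from h import *
look("b")
```

```text
{'t': np.float64(13.2), 'eef_pos': array([ 0.571, -0.063,  0.018]), 'force': array([  0.454, -11.295,   4.604]), 'torque': array([-1.619,  0.002, -0.023]), 'grip_width': np.float64(0.327), 'finger_force': np.float64(25.001), 'joint_pos': array([-0.318,  0.386,  1.741, -0.004,  1.009, -0.339])}
xhead 91.3409957770946 z [ 0.004 -0.005 -1.   ]
panel n 1077 head ((569.3881225585938, 123.50624084472656), (79.59223175048828, 211.70260620117188), 0.8053998947143555) 88.348434 z at lip(y=-.006) 0.049421616549349255 slope -0.003460191721810658 ymin 0.01757208157868294
```

{"op": "play_rows", "data": {
  "targets": [
    [[0.3,0,0,0,0,0],[0.3,0,0,0,0,0],[0.3,0,0,0,0,0],[0.3,0,0,0,0,0],[0.2,0,0,0,0,0]]
  ]
}}

```text
t: 13.75
eef_pos: [0.571, -0.049, 0.0184]
tcp_rot: [2.191, 2.243, -0.001]
force: [0.2, -10.9, 4.7]
grip_width: 0.325
finger_force: 25.0
```

{"op": "play_rows", "data": {
  "targets": [
    [[0,0,0,0,0,0],[0,0,0,0,0,0],[0,0,0,0,0,0],[0,0,0,0,0,0],[0,0,0,0,0,0]]
  ]
}}

```text
t: 14.25
eef_pos: [0.571, -0.0487, 0.0183]
tcp_rot: [2.192, 2.243, -0.001]
force: [-0.3, -9.0, 6.1]
grip_width: 0.325
finger_force: 25.0
```

Run:
```python
from h import *
look("c")
s=capture("scene");np.savez("s_c.npz",**s)
w=capture("wrist");P=cloud(w)
m=(P[...,1]>-.012)&(P[...,1]<.03)&(abs(P[...,0]-.571)<.025)&(P[...,2]>.04)&(P[...,2]<.07);q=P[m]
print("wrist panel z",len(q),q.mean(0) if len(q) else 0)
S0=dict(np.load("scene.npz"))
cv2.imwrite("pics/s_c.png",cv2.resize(s["pixels"][190:310,220:400,::-1],None,fx=4,fy=4,interpolation=cv2.INTER_CUBIC))
```

```text
{'t': np.float64(14.25), 'eef_pos': array([ 0.571, -0.049,  0.018]), 'force': array([-0.321, -9.049,  6.059]), 'torque': array([-1.337, -0.027, -0.063]), 'grip_width': np.float64(0.325), 'finger_force': np.float64(25.002), 'joint_pos': array([-0.294,  0.383,  1.746, -0.004,  1.008, -0.315])}
xhead 91.3244847838185 z [ 0.004 -0.004 -1.   ]
panel n 507 head ((568.45361328125, 171.1138458251953), (116.31594848632812, 80.41366577148438), 89.06204986572266) 77.76735 z at lip(y=-.006) 0.05180161786167638 slope -0.014576340016386951 ymin 0.1130458655193575
wrist panel z 10578 [0.57094462 0.00991155 0.05206271]
```

View pics/s_c.png

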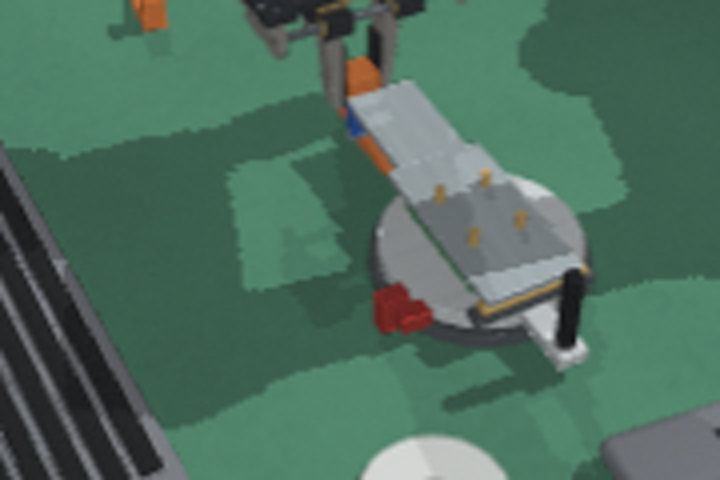

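The scene crop shows the red stops touching at (400,310), the plate raised on the wedge at (365,125), and the fingers only on the block. The wrist depth puts the panel at 52.1 mm against 48 at rest, so the lift is about 4 mm. I'm handing in.

```bash
python3 -c "
from h import *
print(hand_in())"
```

```text
the job is handed in; nothing more can be done
None
```

The job is handed in, though `hand_in()` gave no verdict: the turntable is against its stop, and the gripper is still holding the orange wedge flat on the bench, with the bar lifted about 4 mm.

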